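Put the gas burner caps back after cleaning

ROBOT

A 6-joint arm with a two-finger parallel gripper is mounted at the origin on the work surface. World frame = base frame: x ahead of the robot, y to its left, z up, the work surface at z = 0. Lengths are in m, angles in rad, forces in N, time in s.
With the tool pointing down it reaches from about 0.325 to 0.85 m from the base axis. Payload 15.5 kg.
Tool frame: the origin (TCP) lies between the finger pads; the fingertips stand 14 mm ahead of it and the grasp point (between the pads) lies 5 mm behind it; z points along the fingers, y is the direction in which the jaws open and shut (so a half turn about z gives the same grasp; the last joint's range is limited). The gripper opens to 91 mm and grips with 3 to 60 N. Pads are 32 mm wide; open, the fingers measure 118 mm over their backs; the gripper's body (76 mm by 178 mm) begins 60 mm behind the grasp point.
Start: joints at [-0.096, 0.494, 1.345, -0, 1.302, -0.096], TCP at [0.625, 0, 0.228] pointing down, gripper open.
Joint ranges: [-2.91, 2.91], [-0.82, 2.16], [0.22, 2.67], [-1.22, 4.37], [0.12, 2.79], [-3.08, 3.08]. Speed limits (rad/s): [1.89, 1.89, 2.57, 3.01, 3.01, 3.01].

INTERFACE

Orientations are given as a unit quaternion [x, y, z, w].
In Python, from station import robot, imaging gives the robot as it stands.
- The arm moves only by the tool apply_moves, never from a script. Its argument "plan" is a list that holds one entry, the list of rows, each a list of 5 numbers: the shift along the world's x, y, z in mm, then the turn about the world's z in rad, then the opening, from 0 (shut) to 1 (fully open). In form: [[[tx, ty, tz, twist, claw], ...]]. A call has exactly 8 rows; each row shifts and turns the commanded pose from where the row before left it; what a row does not reach is not made up. A row lasts 1/8 s, in which the tool goes at most 62.5 mm and 10.7 degrees, less where a joint would pass 70% of its speed; a pose out of reach is approached as far as the arm can. A call is refused whole if a number of a shift passes 62.5 or a number of a turn 0.188, either way. A call with a gripper value outside its range is refused whole. The fingers move at their own pace and stop on an object; "force" is the grip in N (left out, the last holds). Time passes only in rows, so rows that do not move let the fingers close, or fill a call up. It gives the time, the measured TCP pose, the force and the opening at its end, in the units of the state.
- robot.get_obs(): the state, without advancing time (a new reading comes with each control period).
- imaging.grab_frame(name): name is "scene" or "side" or "wrist"; returns a dict with "frame" (480x640x3 uint8, red, green, blue), "depth" (480x640 float32, m along the optical axis (not along the pixel's ray), 0 where there is no reading), "K" (3x3 intrinsics, pixels), "eye" and "orientation" of the camera in the world. Camera axes: x right, y up, looking along -z (the intrinsics and any distortion apply to the point x, -y, -z); pixel columns grow to the right and rows downward; lengths in m; the calibration is good to about 2 mm. The wrist camera is an equidistant fisheye: a pixel r from the principal point sees the ray r / f radians off the axis. A picture is of the moment at which its call begins.
- robot.hand_in(): hands the job in, once; it reports no verdict.
The state is a dict: "t": time; "joint_pos": joint angles; "joint_velocities": joint speeds; "tau": joint torques, N m; "position": TCP position; "eef_rot": TCP orientation; "force": force on the tool from outside, world axes, zero at the start; "ft_torque": the same for the moment, N m; "width": opening from 0.0 (shut) to 1.0 (fully open).
Only numpy, scipy, OpenCV 4.12 (cv2) and the standard library are available. Lean on these libraries where they do the work, as an engineer would, in place of code of your own. Each camera call takes 0.05 s, during which the arm holds its last target.

TASK

The hob has been scrubbed and its four burner caps left stacked on the counter beside it. Take the stack apart and set each cap gently, flat and centred, on the burner head of its own size, with the long cap lined up along the long burner. Leave the mug and the cleaning brush where they are.

Things in the scene. Friction and masses are not known exactly. Their poses are not given: they have to be found in the camera images.
- cap_small: the smallest of three round burner caps, a flat dark iron disc with a worn grey top face, 40 mm in diameter, 14 mm thick, loose, between 0.08 and 0.42 kg. Origin: centre of its underside, z up. Starts on top of the stack, underside at height 42 mm. Caps in the stack may lie up to 6 mm off the centre of the one beneath.
- cap_medium: the middle-sized round burner cap, a flat dark iron disc with a worn grey top face, 52 mm in diameter, 14 mm thick, loose, between 0.08 and 0.42 kg. Origin: centre of its underside, z up. Starts in the stack on the large cap, underside at height 28 mm. Caps in the stack may lie up to 6 mm off the centre of the one beneath.
- cap_large: the largest round burner cap, a flat dark iron disc with a worn grey top face, 64 mm in diameter, 14 mm thick, loose, between 0.08 and 0.42 kg. Origin: centre of its underside, z up. Starts in the stack, lying across the long cap, whose ends stick out on two sides beneath it; underside at height 14 mm. Caps in the stack may lie up to 6 mm off the centre of the one beneath.
- cap_oval: the long burner cap, a flat dark iron plate with a worn grey top face and half-round ends, 110 mm long (its x axis) and 46 mm wide (its y axis), 14 mm thick, loose, between 0.08 and 0.42 kg. Origin: centre of its underside, z up. Starts as the bottom of the stack, on the counter to the left or right of the hob. Caps in the stack may lie up to 6 mm off the centre of the one beneath.
- burner_small: round aluminium gas burner head without its cap, fixed on the hob: flat top 34 mm in diameter, a slotted rim, a small brass jet in the middle; a foot 12 mm wider than the top. Origin: centre of its foot, z up; the flat top on which the cap rests is 24 mm above the origin (32 mm above the counter).
- burner_medium: round aluminium gas burner head without its cap, fixed on the hob: flat top 46 mm in diameter, a slotted rim, a small brass jet in the middle; a foot 12 mm wider than the top. Origin: centre of its foot, z up; the flat top on which the cap rests is 24 mm above the origin (32 mm above the counter).
- burner_large: round aluminium gas burner head without its cap, fixed on the hob: flat top 58 mm in diameter, a slotted rim, a small brass jet in the middle; a foot 12 mm wider than the top. Origin: centre of its foot, z up; the flat top on which the cap rests is 24 mm above the origin (32 mm above the counter).
- burner_oval: the long aluminium gas burner head without its cap, fixed on the hob: flat top with half-round ends, 104 mm long (its x axis) by 40 mm wide (its y axis). Origin: centre of its foot, z up; the flat top on which the cap rests is 24 mm above the origin (32 mm above the counter).
- mug: bystander: white mug with a handle, 80 mm in diameter, 92 mm tall, loose, on the counter on the side of the hob away from the caps. Origin: centre of its underside.
- brush: bystander: flat cleaning brush with a wooden handle and dark bristles, 170 mm long, lying loose across the middle of the hob between the near and the far burners, under 40 mm tall. Origin: on its underside, about its middle; its x axis runs along it.
There are look-alikes about, which are no part of the job. What is shaped like the cap_oval but purple is not meant.

How it is judged:
At the end, for the whole second after the job is handed in: Each cap lies on the burner head of its own size: centres within 9 mm horizontally, underside within 4 mm of the head's flat top, level within 0.08 rad, at rest; the long cap's long axis is within 0.22 rad of the long burner's (either way round) (horizontal distance between cap_small and burner_small below 0.009 m and z of cap_small in the frame of burner_small between 0.02 and 0.028 m and angle between each of cap_small, cap_medium, cap_large, cap_oval's own z axis and vertical below 0.08 rad and linear speed of each of cap_small, cap_medium, cap_large, cap_oval below 0.02 m/s and horizontal distance between cap_medium and burner_medium below 0.009 m and z of cap_medium in the frame of burner_medium between 0.02 and 0.028 m and horizontal distance between cap_large and burner_large below 0.009 m and z of cap_large in the frame of burner_large between 0.02 and 0.028 m and horizontal distance between cap_oval and burner_oval below 0.009 m and z of cap_oval in the frame of burner_oval between 0.02 and 0.028 m and angle between the x axis of cap_oval and the x axis of burner_oval, either way round below 0.22 rad); the robot touches nothing.
It fails at once if a cap is dropped or slammed onto its burner (faster than 0.7 m/s just above it) ((horizontal distance between cap_small and burner_small below 0.02 m and z of cap_small in the frame of burner_small below 0.07 m and linear speed of cap_small above 0.7 m/s) or (horizontal distance between cap_medium and burner_medium below 0.02 m and z of cap_medium in the frame of burner_medium below 0.07 m and linear speed of cap_medium above 0.7 m/s) or (horizontal distance between cap_large and burner_large below 0.02 m and z of cap_large in the frame of burner_large below 0.07 m and linear speed of cap_large above 0.7 m/s) or (horizontal distance between cap_oval and burner_oval below 0.02 m and z of cap_oval in the frame of burner_oval below 0.07 m and linear speed of cap_oval above 0.7 m/s)).
It fails at once if the mug is shifted by more than 30 mm (distance of mug from where it was at the start of the episode above 0.03 m).
It fails at once if the brush is shifted by more than 30 mm (distance of brush from where it was at the start of the episode above 0.03 m).
It also fails if it takes over 115 s, if anything falls off the work surface, if the arm or the gripper's body presses on something with over 40 N, if the wrist force passes 120 N, or if a joint passes its speed limit or range.

## Working session

There is one attempt and no reset: what is moved stays moved. The work goes in short steps, Python scripts to look and compute and a tool call to move; the robot and the scene stay as the last step left them, time stands still between calls to the robot, and variables do not carry over. Pictures are saved under pics/ and viewed, and the job is handed in when it is done.

Besides the shell and the picture viewer there is one more tool, called as name(argument=value, ...) on one line, values as JSON. apply_moves: Moves the arm, as the interface text tells. Its arguments: {"type":"object","properties":{"plan":{"type":"array"},"force":{"type":"number"}},"required":["plan"]}

```bash
ls; mkdir -p pics
cat > h.py <<'E'
import numpy as np, cv2
from scipy.spatial.transform import Rotation as R
from station import robot, imaging
def grab(n):
    f=imaging.grab_frame(n); return f
def cloud(f):
    K=f['K'];d=f['depth'];v,u=np.mgrid[0:480,0:640]
    p=np.stack([(u-K[0,2])/K[0,0]*d,-(v-K[1,2])/K[1,1]*d,-d],-1)
    return p@R.from_quat(f['orientation']).as_matrix().T+np.array(f['eye'])
def save(f,name): cv2.imwrite('pics/'+name,cv2.cvtColor(f['frame'],cv2.COLOR_RGB2BGR))
E
python3 - <<'E'
from h import *
print(robot.get_obs())
for n in ['scene','side','wrist']:
    f=grab(n);save(f,n+'0.png');print(n,f['K'],f['eye'],f['orientation'],{k:v for k,v in f.items() if k not in('frame','depth','K','eye','orientation')})
    np.savez(n+'0.npz',**{k:f[k] for k in('frame','depth','K','eye','orientation')})
E
```

```text
pics
{'t': 0.0, 'joint_pos': array([-9.54874827e-02,  4.94171546e-01,  1.34618690e+00,  1.94720599e-06,
        1.30252308e+00, -9.55262626e-02]), 'joint_velocities': array([-0.00061248,  0.00135783,  0.00066545, -0.00024829,  0.00198587,
       -0.00024718]), 'tau': array([-1.07322368e-03, -8.78814626e+01, -3.81857479e+01,  7.05250050e-02,
        5.33505273e-02, -1.50444166e-04]), 'position': array([6.24597858e-01, 5.01794924e-05, 2.27326612e-01]), 'eef_rot': array([ 7.07093106e-01,  7.07120162e-01, -4.09431174e-04, -4.97662725e-04]), 'force': array([-0.27372698, -0.03426552,  0.16218092]), 'ft_torque': array([ 0.00820842,  0.03834955, -0.0341076 ]), 'width': 1.0054625209413992}
scene [[467.07383333   0.         319.38685834]
 [  0.         467.07383333 243.54742006]
 [  0.           0.           1.        ]] [0.87419975 0.61693212 0.86289835] [0.10303241 0.33489734 0.89928658 0.26174746] {}
side [[514.24678628   0.         316.06153983]
 [  0.         514.24678628 240.93639556]
 [  0.           0.           1.        ]] [0.02909729 0.88760574 1.06875147] [-0.09466437  0.36105809  0.8924029  -0.25356022] {}
wrist [[371.64829954   0.         317.00086645]
 [  0.         371.64829954 238.83663307]
 [  0.           0.           1.        ]] [0.62435134 0.07997889 0.38477463] [-1.41790202e-01  1.87295171e-04  4.48050676e-06  9.89896714e-01] {}
```

View pics/scene0.png

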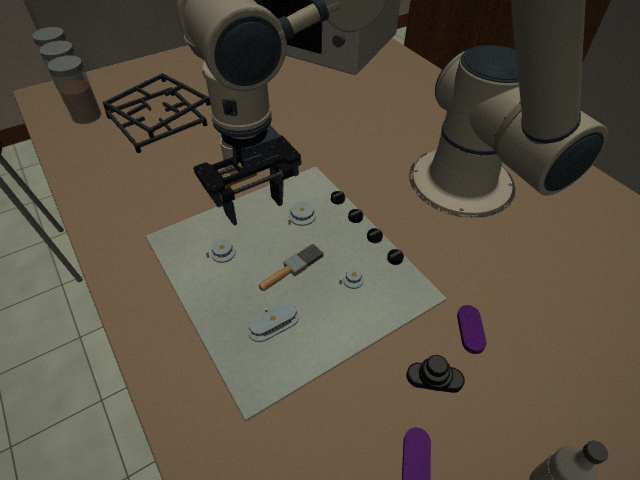

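View pics/side0.png

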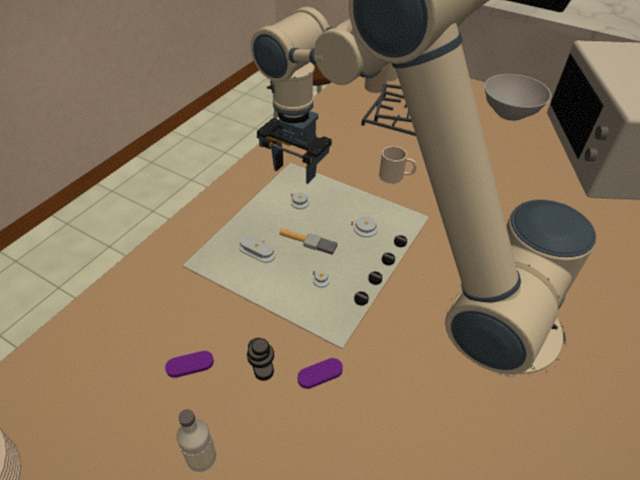

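View pics/wrist0.png

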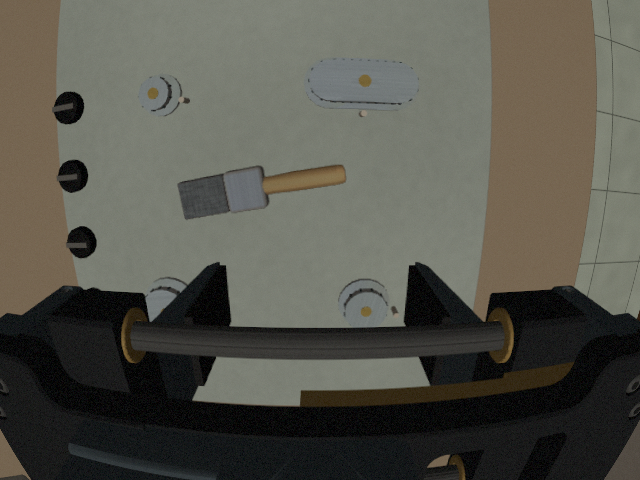

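The scene camera shows the stack at about (436,372), with the bottom cap roughly along the image x axis and purple decoys beside it. The four burners sit at about (222,250), (302,212), (354,278) and (274,320). The wrist view shows the oval and small heads clearly. Next I'll measure from depth.

```bash
cat >> h.py <<'E'
def wcloud(f):
    K=f['K'];d=f['depth'];v,u=np.mgrid[0:480,0:640]
    a=(u-K[0,2])/K[0,0];b=(v-K[1,2])/K[1,1];r=np.hypot(a,b)+1e-9
    t=np.tan(np.minimum(r,1.5))/r
    p=np.stack([a*t*d,-b*t*d,-d],-1)
    return p@R.from_quat(f['orientation']).as_matrix().T+np.array(f['eye'])
def clusters(P,rgb,z0,z1,box,mn=25):
    m=(P[...,2]>z0)&(P[...,2]<z1)&(P[...,0]>box[0])&(P[...,0]<box[1])&(P[...,1]>box[2])&(P[...,1]<box[3])
    n,l,s,c=cv2.connectedComponentsWithStats(m.astype(np.uint8))
    out=[]
    for i in range(1,n):
        if s[i,4]<mn: continue
        q=P[l==i]; (cx,cy),(w,h),a=cv2.minAreaRect((q[:,:2]*1000).astype(np.float32))
        out.append((c[i].round(),s[i,4],q[:,2].mean().round(4),np.round([cx,cy,w,h,a],1),rgb[l==i].mean(0).round()))
    return out
E
python3 - <<'E'
from h import *
for n in ['scene','side','wrist']:
    f=np.load(n+'0.npz');P=(wcloud if n=='wrist' else cloud)(f)
    m=(P[...,0]>.35)&(P[...,0]<.9)&(P[...,1]>-.25)&(P[...,1]<.6)&(f['depth']>0)
    print(n,'med z of hob/table',np.histogram(P[m][:,2],bins=np.arange(-.01,.07,.002))[0])
    for nm,a,b in [('burner',.029,.036),('s',.0535,.06),('m',.0395,.0445),('l',.0255,.0305),('o',.0115,.0165)]:
        for c in clusters(P,f['frame'],a,b,(.3,.9,-.3,.6)): print(n,nm,*c)
E
```

```text
scene med z of hob/table [    0    14   395  6191 19313 13656  2842  6965 15918  9450  1690  1174
  1012   267   115   174   257   381   432   472   721   429    61    20
    39    97    83    19    10    10    17    46   152   110    18     0
     0     0     0]
scene burner [302. 209.] 269 0.0313 [ 452.1 -107.6   57.2   57.2    2.8] [113. 119. 111.]
scene burner [221. 247.] 219 0.0314 [ 676.1 -101.7   46.2   43.5   84.1] [109. 115. 106.]
scene burner [354. 274.] 145 0.0312 [461.2 130.2  32.7  32.1  73.4] [111. 115. 105.]
scene burner [272. 318.] 749 0.0315 [6.684e+02 1.339e+02 1.045e+02 4.380e+01 6.000e-01] [111. 119. 114.]
scene burner [432. 381.] 45 0.0323 [481.3 412.9  16.6  47.   31.9] [8. 8. 8.]
scene s [437. 364.] 301 0.0559 [462.8 400.1  39.   38.   28.5] [47. 44. 41.]
scene m [435. 375.] 204 0.0418 [470.5 406.7  40.6  50.9  32.8] [36. 34. 32.]
scene l [337. 194.] 26 0.0274 [ 342.6 -107.9   12.5   30.9   85.6] [46. 44. 40.]
scene l [300. 210.] 107 0.0291 [ 456.8 -110.6   58.9   46.9   69.4] [106. 112. 106.]
scene l [355. 212.] 27 0.0277 [341.7 -28.8  32.2   9.2   2.2] [52. 4
[... 5354 characters left out ...]
ist l [357. 294.] 67 0.028 [665.7 -86.2  35.    7.5  33.7] [52. 51. 49.]
wrist o [349.  98.] 897 0.0141 [664.7 120.5  50.2 112.1  70.6] [112. 118. 116.]
wrist o [369.  59.] 108 0.0136 [675.2 156.2   2.6  62.8  88.7] [113. 118. 118.]
wrist o [168.  96.] 473 0.0143 [465.2 126.4  45.8  36.4  74.5] [112. 118. 113.]
wrist o [ 80. 108.] 64 0.0138 [354.  126.5  33.7  11.6  81.4] [11. 11. 11.]
wrist o [ 83. 171.] 65 0.0138 [354.6  51.1  11.6  33.1  10.2] [15. 15. 14.]
wrist o [ 90. 237.] 74 0.0142 [352.5 -27.6  16.   37.1  18.7] [14. 15. 14.]
wrist o [166. 284.] 306 0.0146 [447.2 -84.   56.2  17.3   7.5] [111. 116. 112.]
wrist o [360. 292.] 546 0.0146 [674.4 -96.8  58.   44.1  16. ] [110. 115. 112.]
```

Run:
```python
from h import *
for n in ['scene','side']:
    f=np.load(n+'0.npz');P=cloud(f)
    for nm,(u0,u1,v0,v1) in ({'bottle':(535,610,440,480)} if n=='scene' else {'bottle':(175,216,408,470),'mug':(380,405,145,183)}).items():
        q=P[v0:v1,u0:u1].reshape(-1,3);q=q[q[:,2]>.02];print(n,nm,q.min(0),q.max(0),np.median(q,0))
```

```text
scene bottle [0.40702408 0.61693212 0.02939487] [0.87419975 0.67942046 0.86289835] [0.44265719 0.64621617 0.13277284]
side bottle [0.02909729 0.62334293 0.02029656] [0.45541702 0.88760574 1.06875147] [0.41509699 0.66128915 0.12323379]
side mug [ 0.02909729 -0.42406451  0.0203722 ] [0.53687382 0.88760574 1.06875147] [ 0.49519269 -0.35948908  0.06503967]
```

apply_moves(plan=[[[-15,50,10,0.15,1],[-15,50,10,0.15,1],[-15,50,10,0.15,1],[-15,50,0,0.15,1],[-15,50,0,0.15,1],[-15,50,0,0.105,1],[-14,51,0,0,1],[0,0,0,0,1]]])

```text
t: 1.15
position: [0.5196, 0.3541, 0.2575]
eef_rot: [0.349, 0.937, 0.0, -0.0]
force: [-0.4, -0.8, -0.6]
width: 1.002
```

```bash
cat > look.py <<'E'
import sys
from h import *
f=grab('wrist');save(f,sys.argv[1]+'.png');P=wcloud(f)
np.savez(sys.argv[1]+'.npz',**{k:f[k] for k in('frame','depth','K','eye','orientation')})
zs=eval(sys.argv[2]);box=eval(sys.argv[3])
for a,b in zs:
    for c in clusters(P,f['frame'],a,b,box): print((a,b),*c)
E
python3 look.py w1 '[(.052,.06),(.038,.046),(.024,.032),(.01,.018)]' '(.36,.56,.3,.5)'
```

```text
(0.052, 0.06) [313. 140.] 1323 0.0568 [461.8 399.6  39.3  38.8  49.3] [69. 67. 62.]
(0.038, 0.046) [325. 141.] 758 0.0427 [464.5 401.6  49.8  51.4  49.5] [56. 54. 51.]
(0.024, 0.032) [309. 129.] 814 0.0288 [460.9 402.   62.2  63.1  26.7] [61. 58. 54.]
(0.01, 0.018) [245.  78.] 63 0.0144 [361.8 388.6   3.5  23.1   1.5] [81. 43. 89.]
(0.01, 0.018) [317.  99.] 876 0.0149 [431.7 430.2  46.6  31.8  45.3] [74. 70. 65.]
(0.01, 0.018) [423. 159.] 334 0.0145 [553.4 478.8  13.3  41.6   0. ] [81. 40. 91.]
(0.01, 0.018) [316. 174.] 726 0.0149 [490.8 378.1  45.7  29.6  52. ] [68. 65. 59.]
```

View pics/w1.png

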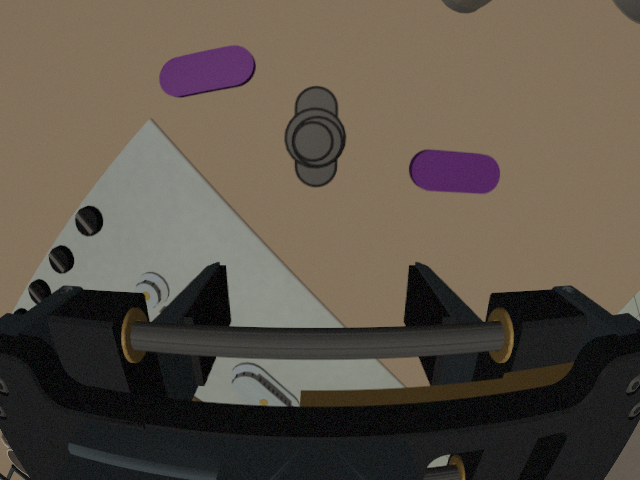

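The wrist view shows the stack around (315,135): the small disc at (313,140), and the oval ends at (317,99) and (316,174), lined up with the gripper. The measured sizes match the given ones (39/51/63/46 mm), so I'm going for the small cap.

apply_moves(plan=[[[-14,11,-30,0,1],[-14,11,-30,0,1],[-14,12,-30,0,1],[-15,12,-30,0,0.8],[0,0,-30,0,0.8],[0,0,-25,0,0.8],[0,0,-15,0,0.8],[0,0,-9,0,0.8]]], force=20)

```text
t: 2.2
position: [0.4643, 0.3964, 0.0584]
eef_rot: [0.351, 0.937, -0.0, -0.0]
force: [0.5, 0.0, -0.4]
width: 0.802
```

apply_moves(plan=[[[0,0,0,0,0.7],[0,0,0,0,0.55],[0,0,0,0,0.3],[0,0,0,0,0.3],[0,0,0,0,0.3],[0,0,0,0,0.3],[0,0,0,0,0.3],[0,0,0,0,0.3]]])

```text
t: 3.2
position: [0.4642, 0.3972, 0.0594]
eef_rot: [0.35, 0.937, 0.0, 0.0]
force: [-1.2, 0.2, 6.3]
width: 0.428
```

apply_moves(plan=[[[0,0,10,0,0.3],[0,0,25,0,0.3],[0,0,35,0,0.3],[0,-40,10,0,0.3],[0,-50,0,0,0.3],[0,-50,0,0,0.3],[0,-50,0,0,0.3],[0,-50,0,0,0.3]]])

```text
t: 4.2
position: [0.4639, 0.1555, 0.1395]
eef_rot: [0.35, 0.937, 0.0, 0.0]
force: [-0.2, -0.7, -0.1]
width: 0.432
```

apply_moves(plan=[[[0,-31,0,0,0.3],[0,0,-20,0,0.3],[0,0,-20,0,0.3],[0,0,-10,0,0.3],[0,0,0,0,0.3],[0,0,0,0,0.3],[0,0,0,0,0.3],[0,0,0,0,0.3]]])

```text
t: 5.2
position: [0.4642, 0.1261, 0.0893]
eef_rot: [0.35, 0.937, 0.0, 0.0]
force: [-0.3, -0.5, -0.6]
width: 0.43
```

```bash
python3 look.py w2 '[(.024,.045),(.045,.09)]' '(.36,.86,-.2,.5)'
```

```text
(0.024, 0.045) [603.  26.] 3392 0.038 [467.7 395.2  60.2  44.5  61. ] [43. 41. 38.]
(0.024, 0.045) [315. 245.] 1099 0.0319 [453.7 133.7  35.3  18.7  51.7] [112. 117. 115.]
(0.024, 0.045) [275. 385.] 130 0.0258 [519.2  39.6  14.5  10.   41.9] [64. 63. 61.]
(0.024, 0.045) [486. 452.] 177 0.0329 [708.8 120.   30.2  11.5  48.5] [124. 130. 126.]
(0.045, 0.09) [317. 291.] 5776 0.0858 [460.9 128.8  57.1  38.5  48.1] [51. 49. 45.]
```

View pics/w2.png

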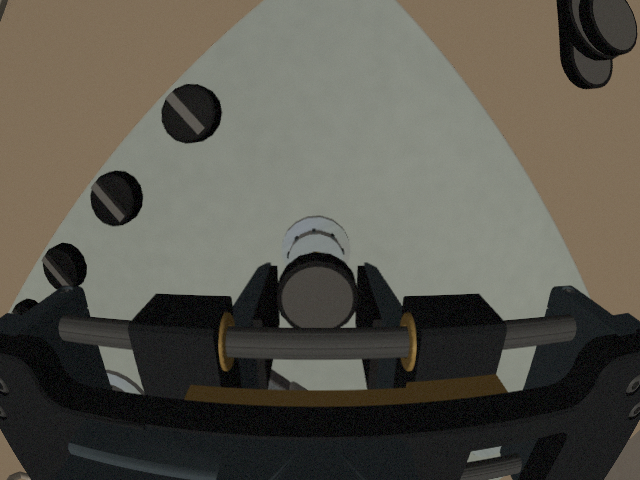

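The wrist view shows the small cap held level at (317,291), in line with the head behind it at (315,240). I'm lowering it now.

apply_moves(plan=[[[-1,0,-15,0,0.3],[0,0,-13,0,0.3],[0,0,-7,0,0.3],[0,0,-3,0,0.3],[0,0,-2,0,0.3],[0,0,0,0,0.3],[0,0,0,0,0.3],[0,0,0,0,0.3]]])

```text
t: 6.25
position: [0.4631, 0.126, 0.0492]
eef_rot: [0.35, 0.937, 0.0, 0.0]
force: [-1.5, -1.0, 6.1]
width: 0.426
```

apply_moves(plan=[[[0,0,0,0,0.45],[0,0,0,0,0.47],[0,0,0,0,0.5],[0,0,0,0,0.55],[0,0,0,0,0.6],[0,0,0,0,0.7],[0,0,5,0,0.7],[0,0,15,0,0.7]]])

```text
t: 7.25
position: [0.4626, 0.126, 0.069]
eef_rot: [0.35, 0.937, -0.0, -0.001]
force: [0.9, 0.9, 0.5]
width: 0.702
```

apply_moves(plan=[[[0,0,30,0,0.8],[0,0,40,0,0.8],[0,45,0,0,0.8],[0,45,0,0,0.8],[0,45,0,0,0.8],[0,45,0,0,0.8],[0,45,0,0,0.8],[0,45,0,0,0.8]]])

```text
t: 8.25
position: [0.4628, 0.3975, 0.1393]
eef_rot: [0.35, 0.937, 0.0, 0.0]
force: [-0.1, -1.0, 0.6]
width: 0.801
```

```bash
cat > burn.py <<'E'
import sys
from h import *
for n in ['scene','side']:
    f=grab(n);save(f,n+sys.argv[1]+'.png');P=cloud(f)
    for a,b in [(.042,.051),(.036,.042),(.028,.036)]:
        for c in clusters(P,f['frame'],a,b,(.4,.75,-.17,.2),40): print(n,(a,b),*c)
print(robot.get_obs()['position'])
E
python3 burn.py 1; python3 look.py w3 '[(.038,.046),(.024,.032),(.01,.018)]' '(.38,.56,.3,.5)'
```

```text
scene (0.042, 0.051) [354. 271.] 204 0.0454 [460.3 130.1  39.8  38.1  58.3] [43. 41. 38.]
scene (0.028, 0.036) [302. 209.] 295 0.0311 [ 452.  -108.1   55.9   56.6   78.7] [109. 116. 108.]
scene (0.028, 0.036) [222. 247.] 232 0.0312 [ 676.2 -101.6   43.8   45.7    9.9] [106. 112. 103.]
scene (0.028, 0.036) [272. 318.] 790 0.0315 [667.6 132.8  42.4 104.9  88.6] [108. 115. 111.]
side (0.042, 0.051) [322. 272.] 143 0.0469 [457.8 129.   38.5  38.6   5.1] [82. 75. 67.]
side (0.028, 0.036) [297. 196.] 69 0.0321 [680.6 -99.5  27.4  47.8  32.5] [167. 163. 144.]
side (0.028, 0.036) [366. 223.] 211 0.0325 [ 450.4 -109.    57.8   59.4   38. ] [172. 170. 154.]
side (0.028, 0.036) [313. 239.] 89 0.03 [547.2  26.8  39.4  40.2   8.9] [157. 153. 140.]
[0.46282148 0.39986938 0.13922937]
(0.038, 0.046) [321. 245.] 3853 0.043 [464.9 402.3  50.5  51.6  48.2] [73. 70. 65.]
(0.024, 0.032) [311. 217.] 1616 0.0288 [454.6 404.9  63.3  50.7  68.4] [64. 61. 56.]
(0.01, 0.018) [319. 181.] 1822 0.015 [432.1 429.7  46.7  34.2  44.7] [77. 73. 68.]
(0.01, 0.018) [458. 256.] 588 0.0144 [553.4 478.9  42.   13.2  90. ] [84. 41. 96.]
(0.01, 0.018) [317. 282.] 752 0.015 [492.3 375.1  45.6  24.2  45.4] [68. 65. 60.]
```

Small cap is placed within about 1–2 mm in both cameras. Next, the medium cap.

apply_moves(plan=[[[2,2,-20,0,0.8],[0,0,-25,0,0.8],[0,0,-25,0,0.8],[0,0,-15,0,0.8],[0,0,-7,0,0.8],[0,0,-2,0,0.8],[0,0,0,0,0.8],[0,0,0,0,0.75]]])

```text
t: 9.4
position: [0.4652, 0.3982, 0.0455]
eef_rot: [0.35, 0.937, 0.0, 0.0]
force: [-0.1, 0.4, 0.5]
width: 0.757
```

apply_moves(plan=[[[0,0,0,0,0.7],[0,0,0,0,0.65],[0,0,0,0,0.5],[0,0,0,0,0.4],[0,0,0,0,0.4],[0,0,0,0,0.4],[0,0,0,0,0.4],[0,0,0,0,0.4]]])

```text
t: 10.4
position: [0.4652, 0.3982, 0.045]
eef_rot: [0.35, 0.937, 0.0, 0.0]
force: [1.9, 2.1, 1.9]
width: 0.563
```

apply_moves(plan=[[[0,0,10,0,0.4],[0,0,25,0,0.4],[0,0,35,0,0.4],[8,-20,25,0,0.4],[17,-40,0,0,0.4],[17,-40,0,0,0.4],[17,-40,0,0,0.4],[17,-40,0,0,0.4]]])

```text
t: 11.4
position: [0.541, 0.2165, 0.1403]
eef_rot: [0.35, 0.937, -0.0, -0.0]
force: [0.7, -0.4, -1.7]
width: 0.559
```

apply_moves(plan=[[[17,-40,0,0,0.4],[17,-40,0,0,0.4],[17,-40,0,0,0.4],[17,-40,0,0,0.4],[17,-40,0,0,0.4],[17,-40,0,0,0.4],[17,-41,0,0,0.4],[17,-40,0,0,0.4]]])

```text
t: 12.4
position: [0.6769, -0.1044, 0.1403]
eef_rot: [0.35, 0.937, -0.0, -0.0]
force: [1.1, 0.6, -2.1]
width: 0.56
```

apply_moves(plan=[[[0,0,-15,0,0.4],[0,0,-20,0,0.4],[0,0,-10,0,0.4],[0,0,-5,0,0.4],[0,0,0,0,0.4],[0,0,0,0,0.4],[0,0,0,0,0.4],[0,0,0,0,0.4]]])

```text
t: 13.4
position: [0.6771, -0.103, 0.0902]
eef_rot: [0.35, 0.937, 0.0, 0.0]
force: [-0.0, -0.3, -1.3]
width: 0.565
```

```bash
python3 look.py w4 '[(.075,.1),(.028,.036)]' '(.56,.86,-.2,.2)'; python3 -c "
from h import *
print(robot.get_obs()['position'])
f=np.load('w4.npz');P=wcloud(f);q=P[(P[...,2]>.07)&(P[...,2]<.11)];print(np.histogram(q[:,2],bins=np.arange(.07,.11,.002)))"
```

```text
(0.075, 0.1) [317. 288.] 9114 0.088 [671.5 -98.1  71.5  44.   48.8] [51. 49. 45.]
(0.028, 0.036) [343.   5.] 175 0.0288 [568.1  11.9  14.7   9.3  50.5] [108. 111. 111.]
(0.028, 0.036) [571.  47.] 4817 0.0322 [674.3 130.9  43.4  91.8  89.7] [115. 120. 114.]
(0.028, 0.036) [423.  44.] 385 0.0286 [615.2  34.7  42.8   9.7   7.9] [137. 117.  81.]
(0.028, 0.036) [456.  74.] 95 0.0286 [642.5  39.   12.3   9.3  13.1] [139. 119.  82.]
(0.028, 0.036) [314. 238.] 843 0.0322 [663.7 -93.4  43.2  16.7  52.3] [108. 113. 111.]
[ 0.67707552 -0.10299332  0.09012445]
(array([   0,    0,   31,  132,  177,  209,  208,  227, 3053, 4357,  143,
        134,  144,  157,  146,  138,  173,  139,  167]), array([0.07 , 0.072, 0.074, 0.076, 0.078, 0.08 , 0.082, 0.084, 0.086,
       0.088, 0.09 , 0.092, 0.094, 0.096, 0.098, 0.1  , 0.102, 0.104,
       0.106, 0.108]))
```

View pics/w4.png

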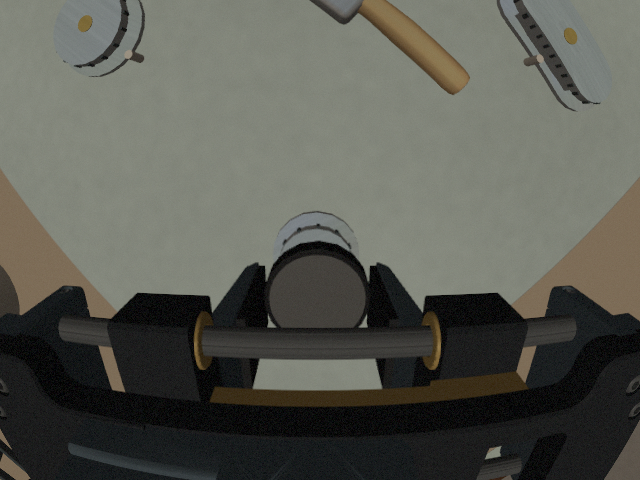

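```bash
cat > arc.py <<'E'
# least-squares fixed-radius circle on the camera-side (front) boundary of a level
import sys
from h import *
from scipy.optimize import least_squares
def arc(P,z0,z1,c0,r,d=(-.753,.658)):
    c0=np.array(c0)/1000;m=(P[...,2]>z0)&(P[...,2]<z1)&(np.hypot(P[...,0]-c0[0],P[...,1]-c0[1])<r/1000+.008)
    n,l,s,_=cv2.connectedComponentsWithStats(m.astype(np.uint8));m=l==1+s[1:,4].argmax()
    q=P[m][:,:2]*1000
    d=np.array(d);e=np.array([-d[1],d[0]]);t=(q-c0*1000)@e;h=(q-c0*1000)@d
    B=[]
    for a in np.arange(-.7*r,.7*r,2):
        k=(t>=a)&(t<a+2)
        if k.sum()>2: i=np.where(k)[0][h[k].argmax()];B.append(q[i])
    B=np.array(B);f=least_squares(lambda c:np.hypot(*(B-c).T)-r,c0*1000,loss='soft_l1')
    return f.x.round(1),len(B),np.abs(f.fun).mean().round(2)
if __name__=='__main__':
    f=np.load(sys.argv[1]+'.npz');P=wcloud(f)
    for a in sys.argv[2:]: print(a,arc(P,*eval(a)))
E
python3 arc.py w4 '(.085,.091,(675,-101),26)' '(.030,.036,(675.5,-101.5),23)'; python3 arc.py w2 '(.084,.09,(461,128),20)' '(.030,.036,(461,128),17)'
```

```text
(.085,.091,(675,-101),26) (array([ 674.9, -100.9]), 19, np.float64(0.23))
(.030,.036,(675.5,-101.5),23) (array([ 675.7, -103. ]), 17, np.float64(0.4))
(.084,.09,(461,128),20) (array([461.9, 128.5]), 14, np.float64(0.24))
(.030,.036,(461,128),17) (array([460.9, 128.3]), 12, np.float64(0.3))
```

apply_moves(plan=[[[1,-1,-15,0,0.4],[0,0,-13,0,0.4],[0,0,-7,0,0.4],[0,0,-3,0,0.4],[0,0,-2,0,0.4],[0,0,-1,0,0.4],[0,0,0,0,0.4],[0,0,0,0,0.4]]])

```text
t: 14.45
position: [0.6781, -0.104, 0.0492]
eef_rot: [0.35, 0.937, 0.0, 0.0]
force: [-0.4, -0.5, -2.6]
width: 0.562
```

apply_moves(plan=[[[0,0,0,0,0.58],[0,0,0,0,0.6],[0,0,0,0,0.63],[0,0,0,0,0.66],[0,0,0,0,0.7],[0,0,0,0,0.75],[0,0,5,0,0.8],[0,0,15,0,0.8]]])

```text
t: 15.45
position: [0.6776, -0.1039, 0.0691]
eef_rot: [0.35, 0.937, -0.0, -0.001]
force: [0.4, 0.3, 0.3]
width: 0.801
```

apply_moves(plan=[[[0,0,30,0,0.9],[0,0,40,0,0.9],[-15,40,0,0,0.9],[-17,40,0,0,0.9],[-17,40,0,0,0.9],[-17,40,0,0,0.9],[-17,40,0,0,0.9],[-17,40,0,0,0.9]]])

```text
t: 16.45
position: [0.5777, 0.1373, 0.1402]
eef_rot: [0.35, 0.937, 0.0, 0.001]
force: [-0.1, -0.0, 0.5]
width: 0.899
```

apply_moves(plan=[[[-17,40,0,0,0.9],[-17,40,0,0,0.9],[-17,40,0,0,0.9],[-17,40,0,0,0.9],[-17,40,0,0,0.9],[-17,40,0,0,0.9],[-8,20,0,0,0.9],[0,0,0,0,0.9]]])

```text
t: 17.45
position: [0.4678, 0.3969, 0.1395]
eef_rot: [0.349, 0.937, 0.0, 0.0]
force: [-0.3, -0.2, 0.3]
width: 0.898
```

```bash
python3 burn.py 2; python3 look.py w5 '[(.024,.032),(.01,.018)]' '(.38,.56,.3,.5)'; python3 arc.py w5 '(.025,.032,(461,402),32)'
```

```text
scene (0.042, 0.051) [221. 243.] 300 0.0454 [675.7 -99.8  51.9  50.6  65.7] [42. 40. 37.]
scene (0.042, 0.051) [354. 271.] 209 0.0453 [461.1 129.3  39.   38.4  65.6] [43. 41. 38.]
scene (0.028, 0.036) [302. 210.] 305 0.0311 [ 451.6 -108.2   59.8   55.9   33.9] [109. 115. 108.]
scene (0.028, 0.036) [272. 318.] 792 0.0313 [668.2 132.5 104.3  42.5   1.4] [108. 116. 111.]
side (0.042, 0.051) [296. 193.] 79 0.0464 [684.4 -98.2  27.6  49.5  37.8] [86. 79. 70.]
side (0.042, 0.051) [321. 272.] 144 0.0472 [457.7 130.2  37.7  37.2  56.6] [82. 75. 67.]
side (0.028, 0.036) [366. 223.] 216 0.0324 [ 449.9 -107.6   57.7   59.8   43.2] [171. 169. 152.]
side (0.028, 0.036) [312. 239.] 106 0.0298 [550.8  27.2  50.9  49.6  57. ] [158. 150. 132.]
[0.46842098 0.39529671 0.13924914]
(0.024, 0.032) [317. 225.] 5444 0.029 [460.6 402.7  62.4  62.8  47.2] [74. 71. 66.]
(0.01, 0.018) [319. 171.] 1817 0.015 [432.1 429.7  46.3  33.1  45. ] [74. 71. 66.]
(0.01, 0.018) [459. 247.] 607 0.0145 [553.1 478.9  42.   13.8  89.7] [82. 39. 93.]
(0.01, 0.018) [319. 272.] 963 0.015 [491.6 376.6  45.4  25.5  50.5] [67. 64. 59.]
(.025,.032,(461,402),32) (array([460.9, 402.3]), 23, np.float64(0.18))
```

apply_moves(plan=[[[-4,4,-20,0,0.9],[-3,3,-25,0,0.9],[0,0,-25,0,0.9],[0,0,-20,0,0.9],[0,0,-12,0,0.9],[0,0,-5,0,0.9],[0,0,-2,0,0.9],[0,0,0,0,0.85]]])

```text
t: 18.6
position: [0.4613, 0.4031, 0.0304]
eef_rot: [0.35, 0.937, 0.0, 0.0]
force: [-0.1, 0.3, 0.4]
width: 0.85
```

apply_moves(plan=[[[0,0,0,0,0.8],[0,0,0,0,0.75],[0,0,0,0,0.65],[0,0,0,0,0.5],[0,0,0,0,0.5],[0,0,0,0,0.5],[0,0,0,0,0.5],[0,0,0,0,0.5]]])

```text
t: 19.6
position: [0.461, 0.403, 0.0301]
eef_rot: [0.35, 0.937, 0.0, 0.0]
force: [-1.1, -0.5, 5.4]
width: 0.694
```

apply_moves(plan=[[[0,0,10,0,0.5],[0,0,25,0,0.5],[0,0,35,0,0.5],[0,-20,40,0,0.5],[0,-40,0,0,0.5],[0,-45,0,0,0.5],[0,-45,0,0,0.5],[0,-45,0,0,0.5]]])

```text
t: 20.6
position: [0.4608, 0.2067, 0.1404]
eef_rot: [0.35, 0.937, 0.0, 0.0]
force: [0.6, -0.5, -2.8]
width: 0.693
```

apply_moves(plan=[[[0,-45,0,0,0.5],[0,-45,0,0,0.5],[0,-45,0,0,0.5],[0,-45,0,0,0.5],[-2,-45,0,0,0.5],[-3,-45,0,0,0.5],[-3,-30,0,0,0.5],[-2,-16,0,0,0.5]]])

```text
t: 21.6
position: [0.4509, -0.1094, 0.1403]
eef_rot: [0.351, 0.936, -0.0, 0.0]
force: [1.1, 0.2, -2.8]
width: 0.695
```

apply_moves(plan=[[[0,0,-15,0,0.5],[0,0,-20,0,0.5],[0,0,-10,0,0.5],[0,0,-5,0,0.5],[0,0,0,0,0.5],[0,0,0,0,0.5],[0,0,0,0,0.5],[0,0,0,0,0.5]]])

```text
t: 22.6
position: [0.4511, -0.108, 0.0901]
eef_rot: [0.35, 0.937, -0.0, 0.0]
force: [-0.1, 0.2, -2.7]
width: 0.696
```

```bash
python3 look.py w6 '[(.075,.1),(.028,.036)]' '(.36,.86,-.2,.2)'; python3 arc.py w6 '(.084,.093,(451,-108),32)' '(.030,.036,(451,-108),29)'; python3 -c "
from h import *
print(robot.get_obs()['position'])"
```

```text
(0.075, 0.1) [317. 286.] 11563 0.0887 [ 444.6 -102.5   83.5   48.    49.2] [56. 54. 51.]
(0.028, 0.036) [569.  59.] 171 0.0324 [453.8 115.   11.2  33.2  64.2] [29. 29. 28.]
(0.028, 0.036) [549. 245.] 1546 0.0288 [551.9  25.3  38.9  39.   11.7] [118. 122. 117.]
(0.028, 0.036) [314. 233.] 967 0.0323 [435.8 -98.1  55.9  19.6  53.6] [118. 124. 122.]
(0.028, 0.036) [583. 287.] 116 0.0285 [607.2  35.2  41.8   7.4  11.6] [141. 121.  84.]
(.084,.093,(451,-108),32) (array([ 451.3, -107.9]), 23, np.float64(0.18))
(.030,.036,(451,-108),29) (array([ 452.2, -109.7]), 21, np.float64(0.32))
[ 0.45108599 -0.10802726  0.09007466]
```

View pics/w6.png

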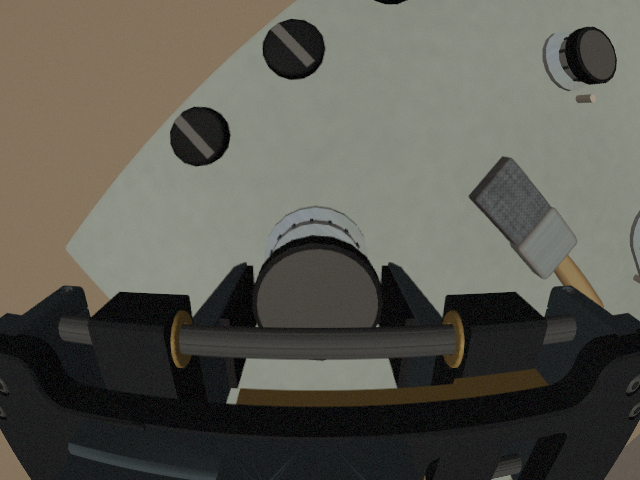

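Large cap is held at (317,286) in line with its head, measured under 2 mm off. I'm lowering it with a 1 mm correction.

apply_moves(plan=[[[0.5,-1,-15,0,0.5],[0,0,-13,0,0.5],[0,0,-7,0,0.5],[0,0,-4,0,0.5],[0,0,-2,0,0.5],[0,0,-1,0,0.5],[0,0,0,0,0.5],[0,0,0,0,0.5]]])

```text
t: 23.65
position: [0.4516, -0.109, 0.0481]
eef_rot: [0.35, 0.937, -0.0, 0.0]
force: [0.1, -0.2, 0.6]
width: 0.694
```

apply_moves(plan=[[[0,0,0,0,0.71],[0,0,0,0,0.73],[0,0,0,0,0.76],[0,0,0,0,0.79],[0,0,0,0,0.82],[0,0,0,0,0.85],[0,0,5,0,0.9],[0,0,15,0,0.9]]])

```text
t: 24.65
position: [0.4511, -0.1089, 0.068]
eef_rot: [0.35, 0.937, 0.0, -0.001]
force: [1.1, -0.5, 0.4]
width: 0.9
```

apply_moves(plan=[[[0,0,30,0,0.9],[0,0,40,0,0.9],[0,40,0,0,0.9],[0,45,0,0,0.8],[0,45,0,0,0.8],[0,45,0,0,0.8],[0,45,0,0,0.8],[0,45,0,0,0.8]]])

```text
t: 25.65
position: [0.4513, 0.1575, 0.1383]
eef_rot: [0.35, 0.937, 0.0, 0.0]
force: [1.0, -1.0, -1.3]
width: 0.799
```

apply_moves(plan=[[[0,45,0,0,0.8],[5,45,0,0,0.8],[5,45,0,0,0.8],[5,45,0,0,0.8],[5,45,0,0,0.8],[0,10,0,0,0.8],[0,0,0,0,0.8],[0,0,0,0,0.8]]])

```text
t: 26.65
position: [0.4713, 0.3898, 0.138]
eef_rot: [0.351, 0.937, -0.0, -0.0]
force: [-0.3, -0.5, -0.6]
width: 0.799
```

```bash
python3 burn.py 3; python3 look.py w7 '[(.01,.018)]' '(.38,.56,.3,.5)'
```

```text
scene (0.042, 0.051) [302. 206.] 364 0.0454 [ 451.6 -107.5   65.5   60.1   57.8] [43. 41. 38.]
scene (0.042, 0.051) [221. 243.] 303 0.0454 [675.4 -98.7  50.1  50.6  88.8] [42. 40. 37.]
scene (0.042, 0.051) [354. 271.] 208 0.0455 [460.3 130.5  38.6  37.6  54.8] [43. 41. 38.]
scene (0.036, 0.042) [303. 214.] 42 0.0393 [463.1 -88.4  23.8  59.8  59.3] [6. 6. 6.]
scene (0.028, 0.036) [272. 318.] 790 0.0313 [668.6 133.2 104.6  43.2   1.1] [109. 116. 112.]
side (0.042, 0.051) [296. 192.] 60 0.0473 [685.8 -99.6  24.2  44.8  32.6] [88. 81. 72.]
side (0.042, 0.051) [367. 220.] 267 0.0468 [ 449.4 -107.9   62.4   64.2   82.9] [87. 80. 71.]
side (0.042, 0.051) [322. 272.] 139 0.0473 [457.5 130.3  37.6  38.7  50.8] [84. 77. 69.]
side (0.028, 0.036) [312. 239.] 103 0.0301 [549.6  28.4  42.   46.3  83.9] [156. 152. 138.]
[0.47153108 0.38987328 0.13805128]
(0.01, 0.018) [321. 211.] 7378 0.015 [460.2 403.7  46.  109.9  48.6] [77. 74. 68.]
(0.01, 0.018) [462. 241.] 617 0.0144 [5.531e+02 4.788e+02 1.370e+01 4.180e+01 1.000e-01] [83. 40. 95.]
```

View pics/w7.png

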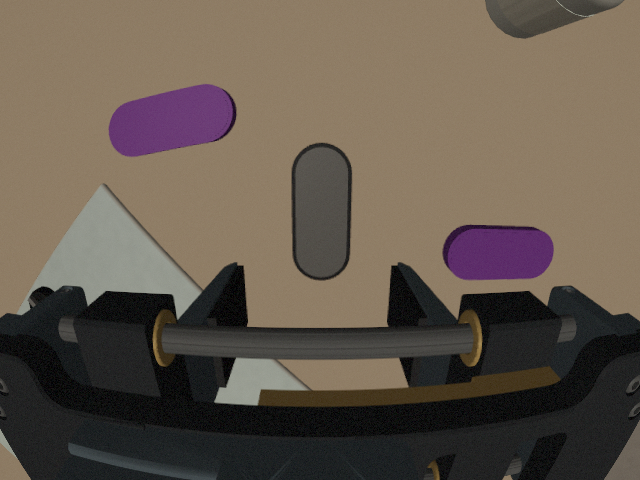

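The wrist view shows only the oval left, at (321,211), long axis straight along the pads (48.6° against 48.9° for the gripper). Grasping it now.

apply_moves(plan=[[[-5,7,-25,0,0.8],[-6,7,-30,0,0.8],[0,0,-30,0,0.8],[0,0,-20,0,0.8],[0,0,-10,0,0.8],[0,0,-5,0,0.8],[0,0,-1,0,0.8],[0,0,0,0,0.75]]])

```text
t: 27.8
position: [0.4608, 0.4052, 0.0175]
eef_rot: [0.35, 0.937, 0.0, 0.0]
force: [-0.2, -0.4, -0.1]
width: 0.752
```

apply_moves(plan=[[[0,0,0,0,0.7],[0,0,0,0,0.6],[0,0,0,0,0.5],[0,0,0,0,0.4],[0,0,0,0,0.35],[0,0,0,0,0.35],[0,0,0,0,0.35],[0,0,0,0,0.35]]])

```text
t: 28.8
position: [0.4604, 0.405, 0.017]
eef_rot: [0.35, 0.937, -0.0, -0.0]
force: [-1.5, -2.2, 5.4]
width: 0.503
```

apply_moves(plan=[[[0,0,10,0,0.35],[0,0,25,0,0.35],[0,0,40,0,0.35],[0,0,40,0,0.35],[20,-27,8,0.08,0.35],[26,-34,0,0.08,0.35],[26,-34,0,0.08,0.35],[26,-34,0,0.08,0.35]]])

```text
t: 29.8
position: [0.5593, 0.2749, 0.1404]
eef_rot: [0.195, 0.981, 0.0, 0.0]
force: [-0.2, 0.4, -1.9]
width: 0.504
```

apply_moves(plan=[[[26,-34,0,0.08,0.35],[26,-34,0,0.08,0.35],[26,-34,0,0.08,0.35],[26,-34,0,0.08,0.35],[6,-8,0,0.077,0.35],[0,0,0,0,0.35],[0,0,0,0,0.35],[0,0,0,0,0.35]]])

```text
t: 30.8
position: [0.6681, 0.1328, 0.1401]
eef_rot: [-0.001, 1.0, 0.0, -0.0]
force: [0.5, -0.2, -2.1]
width: 0.503
```

apply_moves(plan=[[[0,0,-15,0,0.35],[0,0,-20,0,0.35],[0,0,-10,0,0.35],[0,0,-5,0,0.35],[0,0,0,0,0.35],[0,0,0,0,0.35],[0,0,0,0,0.35],[0,0,0,0,0.35]]])

```text
t: 31.8
position: [0.6686, 0.132, 0.0902]
eef_rot: [-0.001, 1.0, 0.0, 0.0]
force: [-0.4, -0.8, -1.4]
width: 0.501
```

```bash
python3 look.py w8 '[(.085,.093),(.028,.036)]' '(.5,.86,-.2,.3)'
cat > oc.py <<'E'
from h import *
f=grab('scene');save(f,'scene4.png');P=cloud(f)
for c in clusters(P,f['frame'],.084,.092,(.55,.8,.05,.25)): print('scene',*c)
f=grab('side');save(f,'side4.png');P=cloud(f)
for c in clusters(P,f['frame'],.084,.092,(.55,.8,.05,.25)): print('side',*c)
print(robot.get_obs()['position'])
E
python3 oc.py
```

```text
(0.085, 0.093) [317. 263.] 12869 0.0882 [6.474e+02 1.324e+02 6.710e+01 6.450e+01 5.000e-01] [62. 59. 55.]
(0.085, 0.093) [317. 373.] 2377 0.0883 [710.5 132.6  45.9  22.9  90. ] [63. 60. 55.]
(0.028, 0.036) [147.  84.] 2406 0.0289 [554.2  26.3  40.5  39.5   8.1] [114. 118. 118.]
(0.028, 0.036) [164. 187.] 670 0.0286 [619.3  36.6  59.2  10.9   8.5] [141. 121.  84.]
(0.028, 0.036) [313. 186.] 312 0.032 [620.9 129.6  10.8  34.4   5.2] [111. 116. 115.]
(0.028, 0.036) [ 37. 259.] 178 0.0325 [669.  -83.6  42.6  14.1  22.4] [24. 24. 22.]
scene [256. 312.] 343 0.0868 [703.3 135.9  39.   49.4  15.8] [45. 44. 40.]
side [262. 234.] 268 0.0883 [643.1 130.7  62.7  65.4   8.3] [71. 65. 59.]
[0.66852916 0.13200782 0.09001247]
```

View pics/w8.png

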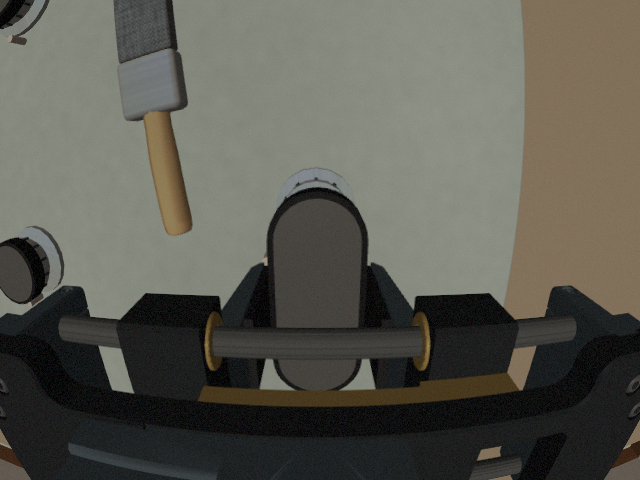

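Oval is held lengthwise over its burner: cap centre measured (668,132), burner (668,132), angle within 1°. Lowering and releasing.

apply_moves(plan=[[[0,0,-15,0,0.35],[0,0,-13,0,0.35],[0,0,-7,0,0.35],[0,0,-3,0,0.35],[0,0,-2,0,0.35],[0,0,-1,0,0.35],[0,0,0,0,0.35],[0,0,0,0,0.35]]])

```text
t: 32.95
position: [0.6686, 0.132, 0.0492]
eef_rot: [-0.001, 1.0, 0.0, 0.0]
force: [-0.3, -0.6, -2.5]
width: 0.506
```

apply_moves(plan=[[[0,0,0,0,0.51],[0,0,0,0,0.53],[0,0,0,0,0.56],[0,0,0,0,0.6],[0,0,0,0,0.65],[0,0,0,0,0.7],[0,0,5,0,0.7],[0,0,15,0,0.7]]])

```text
t: 33.95
position: [0.6681, 0.132, 0.0691]
eef_rot: [-0.001, 1.0, -0.0, -0.001]
force: [0.1, 0.4, -0.2]
width: 0.699
```

apply_moves(plan=[[[0,0,30,0,0.7],[0,0,40,0,0.7],[0,-10,40,0,0.7],[0,-40,40,0,0.7],[0,-40,20,0,0.7],[10,-40,0,0,0.7],[20,0,0,0,0.7],[0,0,0,0,0.7]]])

```text
t: 34.95
position: [0.6991, 0.0016, 0.2397]
eef_rot: [-0.0, 1.0, -0.0, 0.001]
force: [0.3, -0.0, -0.7]
width: 0.701
```

```bash
python3 burn.py 5; python3 look.py w9 '[(.042,.051),(.018,.032)]' '(.4,.86,-.2,.3)'; python3 -c "
from h import *
f=np.load('side0.npz');P0=cloud(f);g=grab('side');P=cloud(g)
for p in (P0,P):
  m=(p[...,2]>.03)&(p[...,2]<.1)&(p[...,0]>.4)&(p[...,0]<.6)&(p[...,1]>-.45)&(p[...,1]<-.28);print('mug',m.sum(),p[m].mean(0))
"
```

```text
scene (0.042, 0.051) [302. 206.] 357 0.0453 [ 452.  -106.5   63.3   61.7   66. ] [44. 42. 39.]
scene (0.042, 0.051) [221. 243.] 297 0.0455 [ 675.2 -100.    50.5   50.1   41. ] [43. 41. 38.]
scene (0.042, 0.051) [354. 271.] 213 0.0454 [460.7 129.7  39.4  38.7  78.6] [43. 42. 39.]
scene (0.042, 0.051) [272. 315.] 974 0.0456 [668.8 133.4  49.  110.5  89.6] [47. 45. 42.]
scene (0.036, 0.042) [302. 214.] 47 0.0392 [462.5 -88.8  23.2  60.   61. ] [6. 7. 6.]
scene (0.036, 0.042) [222. 251.] 41 0.039 [682.6 -83.6  16.5  47.9  66. ] [6. 6. 6.]
scene (0.028, 0.036) [273. 328.] 47 0.0333 [678.8 155.2   5.1  72.   86.4] [10. 10. 10.]
side (0.042, 0.051) [300. 194.] 152 0.0465 [ 672.5 -101.    48.5   55.9   32. ] [76. 70. 62.]
side (0.042, 0.051) [367. 220.] 274 0.0469 [ 450.  -107.9   60.6   65.8   27.4] [78. 71. 64.]
side (0.042, 0.051) [256. 242.] 459 0.047 [666.  132.8  48.3 111.8  88.7] [75. 68. 61.]
side (0.042, 0.051) [321. 272.] 151 0.0468 [457.5 130.4  39.4  39.8  34.4] [73. 66. 59.]
side (0.028, 0.036) [313. 239.] 101 0.03 [550.2  26.1  45.2  44.   74.9] [145. 140. 125.]
[0.69801489 0.0
[... 474 characters left out ...]
(0.018, 0.032) [432.   4.] 36 0.0252 [476.1 121.1  18.4   4.7  69.7] [52. 52. 49.]
(0.018, 0.032) [340.  72.] 4923 0.0266 [567.6  28.  169.8  42.    8.4] [100.  95.  85.]
(0.018, 0.032) [430.  17.] 38 0.0244 [490.2 118.7   5.2   5.6  45.5] [112. 104.  93.]
(0.018, 0.032) [214.  19.] 40 0.0249 [ 494.4 -103.1    5.9    5.4   88.6] [112. 108.  97.]
(0.018, 0.032) [422. 183.] 155 0.0234 [665.7 111.2   4.3  81.5  87.9] [55. 54. 52.]
(0.018, 0.032) [412. 184.] 38 0.0257 [668.7 100.1   7.1   5.1  65.7] [130. 122. 109.]
(0.018, 0.032) [210. 224.] 38 0.0254 [ 710.6 -111.7    6.     5.7    4.9] [118. 110.  98.]
mug 743 [ 0.4900883  -0.37772762  0.06693728]
mug 643 [ 0.49642683 -0.37318578  0.0653086 ]
```

View pics/w9.png

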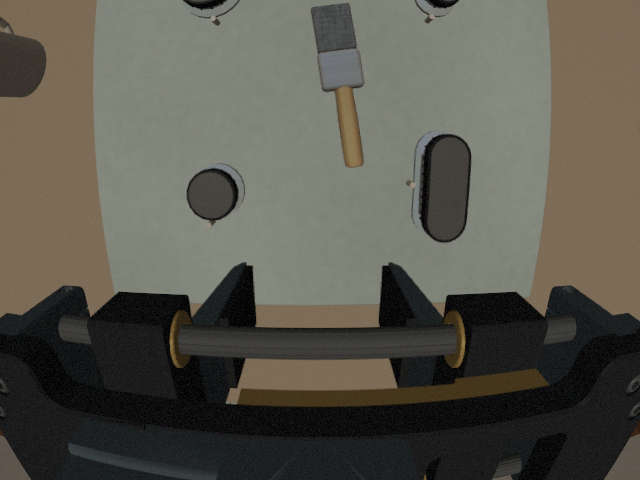

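View pics/scene5.png

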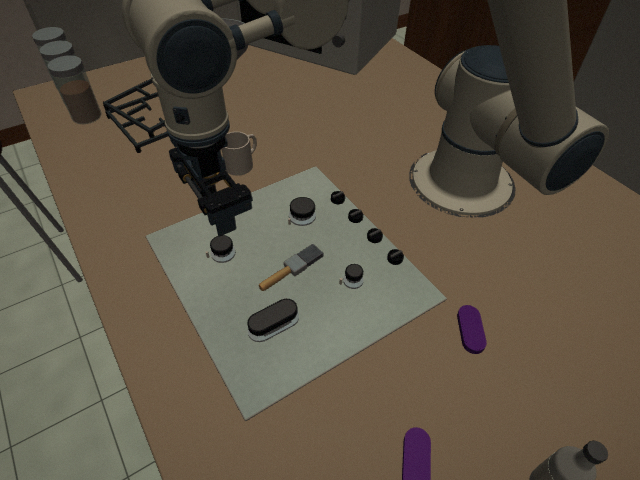

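All four caps sit on their heads: scene pixels (302,206), (221,243), (354,271) and (272,315). The gripper is clear and the brush hasn't moved, so I'm handing in.

```bash
python3 -c "
from station import robot
print(robot.hand_in())"
```

```text
the job is handed in; nothing more can be done
None
```

I took the stack apart and set all four caps on their own burner heads, then handed the job in at about 35 s of the 115 s allowed. The hand-in gives no verdict, so the results below are my own last camera checks:

- **Centring:** each cap measured within about 2 mm of its burner centre (limit 9 mm). The single-camera readings scatter by about 3 mm.
- **Height:** cap tops read 45 to 47 mm above the counter, where 46 mm is expected. That puts the undersides on the flat tops.
- **Level:** I took no separate tilt measurement; the caps look flat in the pictures.
- **Long cap:** its axis is within about 1° of the long burner's.
- **Brush:** measured at (568, 28) mm both before and after, so it did not move.
- **Mug:** the side camera's average point on the mug differs by about 8 mm from the start. I put that down to the arm blocking a different part of the view, since the arm never went near it. It is well under the 30 mm limit.
- **Gripper:** clear of everything at hand-in. No failures came up along the way.

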